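# Close and lock the milk-stick box on the feeding tray

### The job

The little storage box on the tray has been left open. With the fingertips, push its lid all the way shut while the lever on the lid is still standing up, and then press that lever down until it lies flat on the lid, so that its bolt locks the box. Leave the box standing where it is, without lifting it or shoving it about, and do not disturb the bottles, the straw cup or the drying rack beside it.

Things in the scene. Friction and masses are not known exactly. Their poses are not given: they have to be found in the camera images.
- box: Loose, filled cream plastic box, 130 mm (its x) by 100 mm (its y) by 76 mm high, 0.7 to 1.1 kg, on the tray floor. Origin at the centre of its underside, z up. The lid's hinge runs along its +x side, parallel to its y; +x points away from the robot, turned up to 0.45 rad either way. It slides if pushed sideways with more than about 4 N.
- hinge (a point): Middle of the lid's hinge axis, fixed on the box at (70, 0, 78) mm in the box frame, with the box's axes; the lid turns about their y. On the opposite (front) wall a keeper bridge 44 mm wide stands 76 mm in front of the box's centre and reaches 91 mm up; the lever, laid flat, drives a bolt 7 mm out of the lid's front edge under it. With the lever down, the open lid cannot shut.
- lid (a joint): Lid angle in rad: 0 = fully shut, level on the rim; grows as it opens; 1.57 = upright, more = leaning back away from the robot. Found at 1.65 to 1.9, stop at 1.95. The hinge is stiff: the lid stays at any angle and takes 1 to 2 N near its free edge to move, all the way down.
- lid_edge (a point): Middle of the lid's free edge on its outer face (the top when shut, the far side when open): (-138, 0, 8) mm in the lid's frame, which has its origin on the hinge axis and the box's axes when shut. The lid is a white plate 138 mm from hinge axis to free edge, 104 mm wide, 8 mm thick, with a border 6 mm wide and 3.5 mm high on the outer face.
- lever (a joint): Angle in rad of the lever lock on the lid's outer face: 0 = lying flat on the lid, tip towards the lid's free edge (locked); grows as it is raised; 1.57 = square to the lid. Found at 1.25 to 1.6, stop at 1.75. It stays at any angle; 1 to 2.5 N near its tip moves it. Its pivot axis is parallel to the hinge, at (-45, 0, 13.5) mm in the lid's frame.
- lever_tip (a point): Middle of the lever's tip on its upper face (up when flat, towards the hinge when raised), 62 mm from the pivot axis and 3.5 mm off the lever's mid-plane. The lever is a grey plate 38 mm wide and 7 mm thick; lying flat, its top is 17 mm above the lid's underside. Two pivot ears beside it reach 18 mm above the underside and 27 mm to either side.
- tray: White acrylic tray, fixed to the bar, 400 mm (x) by 540 mm (y), floor 6 mm thick, edge 22 mm high. Origin under its centre.
- rack: Pale grey-green flower-shaped drying rack with upright stems, about 140 mm across, 98 mm high, a lavender nipple on one stem. Bystander. Origin under its centre.
- bottle_capped: Short polypropylene bottle with a domed cap, 57 mm across, 118 mm high. Bystander. Origin under its centre.
- bottle_open: Short polypropylene bottle without a cap, 57 mm across, 92 mm high. Bystander. Origin under its centre.
- straw_cup: Stainless steel cup with a white lid and a short bent straw, 59 mm across, 132 mm high. Bystander. Origin under its centre.

How it is judged (in metres and radians):
On the way, in this order (a step that is already met when the one before it is completed fails the run):
1. the lid is pushed fully shut with the lever still up (value of joint lid below 0.035 rad and value of joint lever above 0.8 rad), for 0.2 s.
2. the lever is pressed flat on the shut lid (value of joint lever below 0.07 rad and value of joint lid below 0.035 rad), for 0.2 s.
At the end, for the whole second after the job is handed in: The lid is fully shut (within 0.035 rad) and the lever lies flat (within 0.07 rad); the box stands level and at rest on the tray within 40 mm of where it was, and the rack, both bottles and the cup are within 20 mm of where they were (all of step 2 and distance of box from where it was at the start of the episode below 0.04 m and angle between box's own z axis and vertical below 0.05 rad and linear speed of box below 0.01 m/s and distance of each of rack, bottle_capped, bottle_open, straw_cup from where it was at the start of the episode below 0.02 m); the robot touches nothing.
It fails at once if the lever is folded down before the lid is shut (value of joint lever below 0.7 rad and value of joint lid above 0.1 rad).
It fails at once if the box is lifted or tipped up (height (world z) of box above 0.02 m or angle between box's own z axis and vertical above 0.2 rad).
It fails at once if the box is shoved more than 40 mm (distance of box from where it was at the start of the episode above 0.04 m).
It fails at once if a bottle, the cup or the rack is moved, lifted or knocked over (distance of any of rack, bottle_capped, bottle_open, straw_cup from where it was at the start of the episode above 0.02 m).
It also fails if it takes over 54 s, if anything falls off the work surface, if the arm or the gripper's body presses on something with over 40 N, if the wrist force passes 120 N, or if a joint passes its speed limit or range.

### The arm

A 7-joint arm with a two-finger parallel gripper is mounted at the origin on the work surface. World frame = base frame: x ahead of the robot, y to its left, z up, the work surface at z = 0. Lengths are in mm, angles in rad, forces in N, time in s.
With the tool pointing down it reaches from about 400 to 875 mm from the base axis. Payload 4.4 kg.
Tool frame: the origin (TCP) lies at the very end of the fingers, on their centre line; the grasp point (between the pads) lies 19 mm behind it; z points along the fingers, y is the line along which they close (so a half turn about z gives the same grasp; the last joint's range is limited). The gripper opens to 85 mm and grips with 20 to 120 N. Pads are 22 mm wide; open, the fingers measure 114 mm over their backs; the gripper's body (76 mm by 85 mm) begins 54 mm behind the grasp point. The pads swing forward as they close: fully open they stand 13 mm farther back than shut.
Start: joints at [-1.263, 0.628, 0.038, 1.517, -0.027, 0.996, -0.02], TCP at [237.328, 605.139, 198.113] pointing down, gripper open.
Joint ranges: [-3.06, 3.06], [-0.37, 2.12], [-1.25, 1.32], [0.18, 2.47], [-1.1, 4.24], [0.23, 1.98], [-2.94, 2.94]. Speed limits (rad/s): [2.57, 2.57, 3.14, 3.14, 3.14, 3.14, 3.14].

### API

Orientations are given as [roll, pitch, yaw] about the fixed x, y, z axes, in that order (R = Rz(yaw) Ry(pitch) Rx(roll)).
In Python, from cell import monitor, viewer, workorder gives the robot as it stands.
- The arm moves only by the tool arm_command, never from a script. Its argument "series" is one flat list of numbers, 5 for each row, row after row: the opening in per cent of the stroke, from 0 (shut) to 100 (fully open), then the shift along the tool's x, y, z in cm, then the turn about the tool's z in degrees. In form: [claw, x, y, z, roll, claw, x, y, z, roll, ...]. A call has exactly 5 rows; each row is the pose to reach, as a shift and turn from the pose commanded when the call began, along the tool's axes at that moment; what a row does not reach only later rows make up. A row lasts 1/12 s, in which the tool goes at most 41.7 mm and 7.16 degrees, less where a joint would pass 70% of its speed; a pose out of reach is approached as far as the arm can. A call with a gripper value outside its range is refused whole. The fingers move at their own pace and stop on an object; the grip force is fixed at half the most. Time passes only in rows, so rows that repeat a pose let the fingers close, or fill a call up. It gives the time, the measured TCP pose, the force, the opening and the grip force at its end, in the units of the state.
- monitor.read_state(): the state, without advancing time (a new reading comes with each control period).
- viewer.get_image(name): name is "scene" or "side" or "wrist"; returns (picture, depth): 420x560x3 uint8, red, green, blue; 420x560 float32, mm along the optical axis (not along the pixel's ray), 0 where there is no reading.
- viewer.camera_model(name): a dict with "mtx" (3x3 intrinsics, pixels), "R" (3x3) and "t" (3): a world point X has camera coordinates R X + t. Camera axes: x right, y down, z forward; pixel columns grow to the right and rows downward; lengths in mm; the calibration is good to about 2 mm. The wrist camera is an equidistant fisheye: a pixel r from the principal point sees the ray r / f radians off the axis. A picture is of the moment at which its call begins: read the wrist's pose just before it. camera_model takes no time and is no camera call; for the wrist camera it gives the pose at the moment of the call.
- workorder.finish_job(): hands the job in; it is judged then, once.
The state is a dict: "clock": time; "qpos": joint angles; "qd": joint speeds; "tau": joint torques, N m; "eef_pos": TCP position; "tool_rot": TCP orientation; "force": force on the tool from outside, world axes, zero at the start; "torque": the same for the moment, N m; "width": finger opening in mm; "gripper_force": force on a finger pad.
Only numpy, scipy, OpenCV 4.12 (cv2) and the standard library are available. Lean on these libraries where they do the work, as an engineer would, in place of code of your own. Each camera call takes 0.05 s, during which the arm holds its last target. There are 200 camera calls.

## Working session

There is one attempt and no reset: what is moved stays moved. The work goes in short steps, Python scripts to look and compute and a tool call to move; the robot and the scene stay as the last step left them, time stands still between calls to the robot, and variables do not carry over. Pictures are saved under pics/ and viewed, at most 10 in all, crops included, and the job is handed in when it is done.

Besides the shell and the picture viewer there is one more tool, called after "Call:" by a JSON object that holds its "method" and its "body". arm_command: Moves the arm, as the interface text tells. Its arguments: {"type":"object","properties":{"series":{"type":"array","items":{"type":"number"}}},"required":["series"]}

```bash
mkdir -p pics; ls; python3 - <<'E'
from cell import monitor, viewer, workorder
import cv2,numpy as np
s=monitor.read_state();print({k:np.round(v,3).tolist() for k,v in s.items()})
ims=[]
for n in("scene","side"):
    im,d=viewer.get_image(n);np.savez(f"pics/{n}.npz",im=im,d=d,**viewer.camera_model(n));cv2.imwrite(f"pics/{n}0.png",im[:,:,::-1])
    m=viewer.camera_model(n);print(n,np.round(m['mtx'],1).tolist(),np.round(-m['R'].T@m['t']),np.round(m['R'][2],2))
E
```

```text
pics
{'clock': 0.0, 'qpos': [-1.263, 0.629, 0.038, 1.518, -0.027, 0.996, -0.02], 'qd': [0.002, 0.0, 0.001, -0.0, -0.002, 0.002, -0.001], 'tau': [-0.001, -56.339, 1.226, -19.344, 0.011, 0.011, 0.0], 'eef_pos': [237.086, 604.492, 197.179], 'tool_rot': [-3.14, 0.0, 2.768], 'force': [-0.314, -0.343, -0.564], 'torque': [0.04, 0.008, 0.054], 'gripper_force': 0.0, 'width': 85.382}
scene [[459.7, 0.0, 276.1], [0.0, 459.7, 203.2], [0.0, 0.0, 1.0]] [755. 318. 600.] [-0.37 -0.49 -0.79]
side [[529.7, 0.0, 283.0], [0.0, 529.7, 208.3], [0.0, 0.0, 1.0]] [  80. -531.  584.] [ 0.52  0.62 -0.59]
```

View pics/scene0.png

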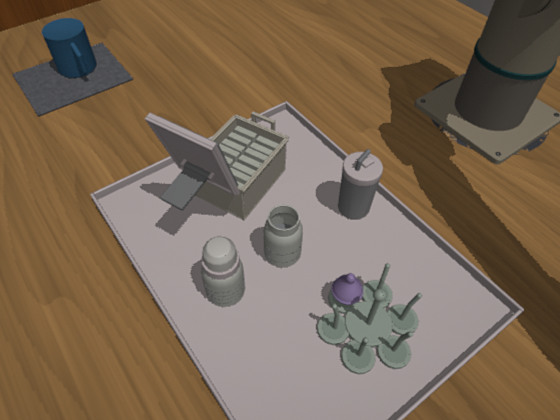

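View pics/side0.png

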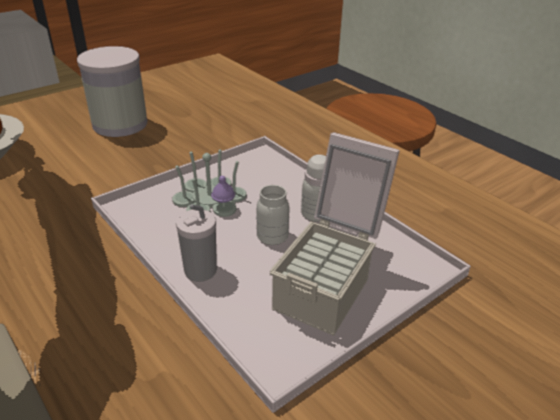

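```bash
cat > h.py <<'E'
import numpy as np
def cloud(n):
    f=np.load(f"pics/{n}.npz");d=f['d'];v,u=np.mgrid[:d.shape[0],:d.shape[1]]
    K=f['mtx'];c=np.stack([(u-K[0,2])*d/K[0,0],(v-K[1,2])*d/K[1,1],d],-1)
    return (c-f['t'])@f['R'],f['im'],d
E
python3 - <<'E'
from h import *
import cv2
S,_,_=cloud("side");C,_,_=cloud("scene")
for nm,P,px in(("side",S,[(278,268),(329,288),(369,243),(320,231),(303,288),(336,140),(392,157),(355,185),(272,215),(198,245),(318,165),(315,200),(208,190)]),("scene",C,[(188,178),(205,172),(185,200),(195,150),(160,125),(230,160),(284,220),(222,250),(360,170),(370,320),(237,120),(285,148),(240,205)])):
    for u,v in px: print(nm,(u,v),np.round(P[v,u]))
# lid plane from side interior
from itertools import chain
q=S[165:215,345:372].reshape(-1,3);c=q.mean(0);n=np.linalg.svd(q-c)[2][2];print("lid plane",c.round(1),n.round(3))
# rim points both clouds
for nm,P in(("side",S),("scene",C)):
    p=P.reshape(-1,3)
    print("floor",np.median(p[(p[:,2]>0)&(p[:,2]<14)][:,2]))
    m=(abs(p[:,2]-81)<4)&(np.hypot(p[:,0]-S[260,325,0],p[:,1]-S[260,325,1])<110)
    r=p[m];print(nm,len(r),cv2.minAreaRect(r[:,:2].astype(np.float32)))
E
```

```text
side (278, 268) [ 431. -104.   78.]
side (329, 288) [ 469. -169.   66.]
side (369, 243) [ 571. -146.   81.]
side (320, 231) [540. -71.  71.]
side (303, 288) [ 434. -154.   76.]
side (336, 140) [579. -50. 210.]
side (392, 157) [ 611. -131.  208.]
side (355, 185) [579. -97. 155.]
side (272, 215) [506.   6.  71.]
side (198, 245) [364.  -0.  85.]
side (318, 165) [614.  20. 120.]
side (315, 200) [606.  13.  55.]
side (208, 190) [495. 185.  29.]
scene (188, 178) [603. -87. 125.]
scene (205, 172) [579. -81. 127.]
scene (185, 200) [624. -59. 120.]
scene (195, 150) [589. -77. 179.]
scene (160, 125) [ 616. -107.  214.]
scene (230, 160) [ 513. -127.   71.]
scene (284, 220) [507.   8.  55.]
scene (222, 250) [627.  39. 124.]
scene (360, 170) [389.  31. 109.]
scene (370, 320) [502. 190.  32.]
scene (237, 120) [ 456. -194.   76.]
scene (285, 148) [ 421. -105.   62.]
scene (240, 205) [539. -63.  42.]
lid plane [ 578.8 -104.3  151. ] [ 0.711 -0.696  0.101]
floor 1.5332999956583224
side 1382 ((494.0994567871094, -128.6007843017578), (151.41476440429688, 109.57186126708984), 23.13075065612793)
floor 4.483857374509839
scene 807 ((496.8447265625, -127.86071014404297), (153.98558044433594, 109.3987045288086), 22.37726402282715)
```

Call:
{"method": "arm_command", "body": {"series": [0,0,0,-2.7,0,0,0,0,-5.4,0,0,0,0,-8.1,0,0,0,0,-10.8,0,0,0,0,-13.3,0]}}

```text
clock: 0.52
eef_pos: [237.3, 604.9, 332.3]
tool_rot: [-3.141, 0.0, 2.768]
force: [-0.2, -0.2, -0.3]
width: 25.5
gripper_force: 0.0
```

Call:
{"method": "arm_command", "body": {"series": [0,-3.1,-2.4,0,0,0,-6.2,-4.8,0,0,0,-9.2,-7.3,0,0,0,-12.3,-9.7,0,0,0,-15.4,-12.1,0,0]}}

```text
clock: 0.93
eef_pos: [336.9, 434.3, 330.8]
tool_rot: [-3.141, -0.0, 2.768]
force: [0.6, 1.0, -0.7]
width: 0.1
gripper_force: 0.0
```

Call:
{"method": "arm_command", "body": {"series": [0,-3.1,-2.4,0,0,0,-6.2,-4.8,0,0,0,-9.2,-7.3,0,0,0,-12.3,-9.7,0,0,0,-15.4,-12.1,0,0]}}

```text
clock: 1.35
eef_pos: [436.0, 265.5, 330.9]
tool_rot: [-3.141, -0.0, 2.768]
force: [0.9, 0.1, -1.2]
width: 0.3
gripper_force: 0.0
```

Call:
{"method": "arm_command", "body": {"series": [0,-3.1,-2.4,0,0,0,-6.2,-4.8,0,0,0,-9.2,-7.3,0,0,0,-12.3,-9.7,0,0,0,-15.4,-12.1,0,0]}}

```text
clock: 1.77
eef_pos: [535.2, 96.7, 330.9]
tool_rot: [-3.141, -0.001, 2.768]
force: [-0.2, 0.4, 0.5]
width: 0.0
gripper_force: 0.0
```

Call:
{"method": "arm_command", "body": {"series": [0,-3.1,-2.4,0,0,0,-6.2,-4.8,0,0,0,-9.2,-7.3,0,0,0,-12.3,-9.7,0,0,0,-15.4,-12.1,0,0]}}

```text
clock: 2.18
eef_pos: [634.4, -72.1, 330.7]
tool_rot: [-3.142, -0.001, 2.768]
force: [0.8, 0.8, 0.3]
width: 0.1
gripper_force: 0.0
```

Call:
{"method": "arm_command", "body": {"series": [0,0,0,0,-6,0,0,0,0,-12,0,0,0,0,-18,0,0,0,0,-24,0,0,0,0,-29]}}

```text
clock: 2.6
eef_pos: [633.7, -70.5, 330.4]
tool_rot: [3.141, -0.001, -3.004]
force: [-0.2, 0.2, -0.2]
width: -0.1
gripper_force: 0.0
```

Call:
{"method": "arm_command", "body": {"series": [0,0,0,0,-6,0,0,0,0,-12,0,0,0,0,-15,0,0,0,0,-15,0,0,0,0,-15]}}

```text
clock: 3.02
eef_pos: [633.8, -70.4, 330.7]
tool_rot: [3.141, -0.001, -2.749]
force: [-0.7, -0.2, -0.8]
width: 0.1
gripper_force: 0.0
```

Call:
{"method": "arm_command", "body": {"series": [0,0,0,2.7,0,0,0,0,5.4,0,0,0,0,8.1,0,0,0,0,10.8,0,0,0,0,13.3,0]}}

```text
clock: 3.43
eef_pos: [633.6, -70.3, 196.5]
tool_rot: [3.141, -0.001, -2.749]
force: [0.7, -0.5, -0.3]
width: 0.0
gripper_force: 0.0
```

```bash
python3 - <<'E'
from cell import monitor, viewer
import cv2,numpy as np
im=[viewer.get_image(n)[0] for n in("scene","side")]
cv2.imwrite("pics/a1.png",np.hstack([im[0][60:360,60:460],im[1][60:360,160:560]])[:,:,::-1])
E
```

```text
(no output)
```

View pics/a1.png

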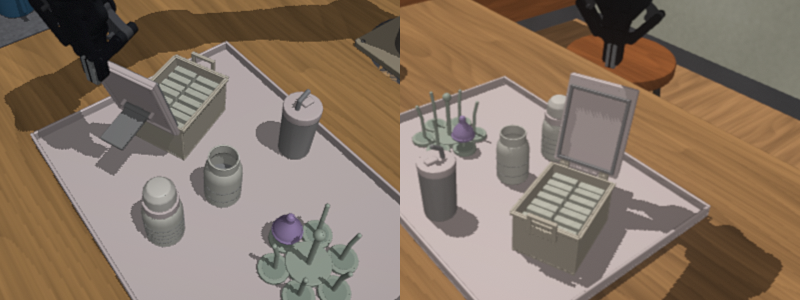

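Call:
{"method": "arm_command", "body": {"series": [0,0.6,0,-0.1,0,0,1.2,0,-0.3,0,0,1.9,0,-0.4,0,0,2.5,0,-0.5,0,0,3.1,0,-0.6,0]}}

```text
clock: 3.95
eef_pos: [605.3, -82.9, 205.7]
tool_rot: [-3.14, 0.002, -2.748]
force: [-1.3, -0.1, 0.5]
width: 0.3
gripper_force: 0.0
```

Call:
{"method": "arm_command", "body": {"series": [0,0.6,0,-0.1,0,0,1.2,0,-0.3,0,0,1.8,0,-0.4,0,0,2.4,0,-0.5,0,0,3.0,0,-0.6,0]}}

```text
clock: 4.37
eef_pos: [577.1, -94.0, 210.2]
tool_rot: [3.142, 0.0, -2.748]
force: [-0.3, -0.3, -0.1]
width: 0.1
gripper_force: 0.0
```

```bash
python3 - <<'E'
from cell import monitor, viewer
import cv2,numpy as np
im=[viewer.get_image(n)[0] for n in("scene","side")]
cv2.imwrite("pics/a2.png",np.hstack([im[0][60:360,60:460],im[1][60:360,160:560]])[:,:,::-1])
E
```

```text
(no output)
```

View pics/a2.png

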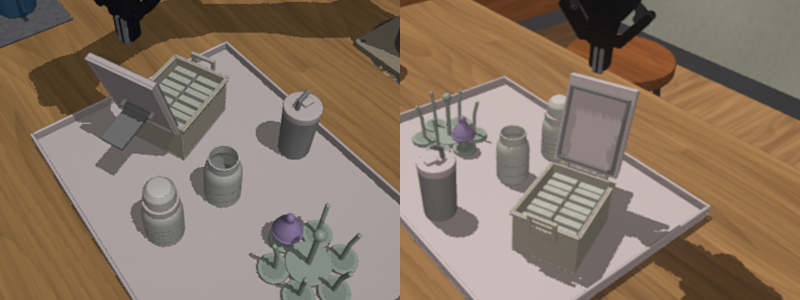

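```bash
cat >> h.py <<'E'
def proj(n,X):
    f=np.load(f"pics/{n}.npz");c=f['R']@np.array(X,float)+f['t'];p=f['mtx']@c;return (p[:2]/p[2]).round(),c[2].round()
E
python3 - <<'E'
from h import *
from cell import monitor, viewer
import cv2
s=monitor.read_state();print(s['eef_pos'])
for n in("scene","side"):
    im,d=viewer.get_image(n);m=viewer.camera_model(n);np.savez(f"pics/{n}.npz",im=im,d=d,**m)
    print(n,proj(n,s['eef_pos']))
P,_,_=cloud("side")
for px in[(360,130),(360,125),(360,128),(338,138),(365,145),(392,157),(358,135),(365,150),(365,160),(365,220),(365,225)]:print(px,P[px[1],px[0]].round())
Q,_,_=cloud("scene")
for px in[(183,100),(187,95),(150,118),(155,120),(165,125),(190,145),(215,170),(225,185),(200,140)]:print(px,Q[px[1],px[0]].round())
a=cv2.imread("pics/scene0.png")
im=np.load("pics/scene.npz")['im'][60:220,110:270,::-1];im2=np.load("pics/side.npz")['im'][90:250,280:440,::-1]
cv2.imwrite("pics/a3.png",cv2.resize(np.hstack([im,im2]),(800,400),interpolation=cv2.INTER_CUBIC))
E
```

```text
[576.75096363 -94.56213268 210.31399063]
scene (array([194., 120.]), np.float64(577.0))
side (array([356., 152.]), np.float64(748.0))
(360, 130) [ 570. -102.  251.]
(360, 125) [ 567. -104.  260.]
(360, 128) [ 567. -104.  256.]
(338, 138) [  80. -531.  584.]
(365, 145) [597. -91. 214.]
(392, 157) [ 610. -132.  208.]
(358, 135) [914. 203.   2.]
(365, 150) [594. -95. 208.]
(365, 160) [593. -99. 194.]
(365, 220) [ 578. -126.  109.]
(365, 225) [ 576. -129.  102.]
(183, 100) [587. -91. 249.]
(187, 95) [584. -84. 260.]
(150, 118) [ 620. -126.  213.]
(155, 120) [ 618. -117.  215.]
(165, 125) [ 611. -105.  212.]
(190, 145) [594. -78. 190.]
(215, 170) [572. -63. 142.]
(225, 185) [560. -62. 104.]
(200, 140) [590. -54. 215.]
```

View pics/a3.png

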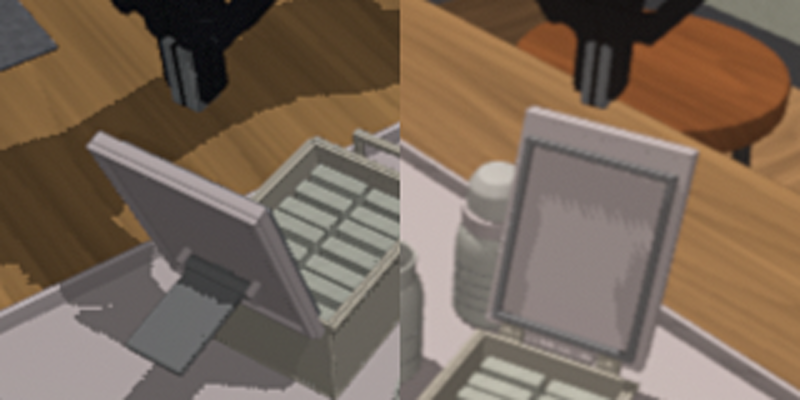

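Call:
{"method": "arm_command", "body": {"series": [0,-1.4,0,0,0,0,-2.8,0,0,0,0,-4.2,0,0,0,0,-5.6,0,0,0,0,-6.6,0,0,0]}}

```text
clock: 4.98
eef_pos: [640.2, -67.2, 209.8]
tool_rot: [3.141, 0.001, -2.746]
force: [-0.5, 0.5, -0.4]
width: 0.1
gripper_force: 0.0
```

Call:
{"method": "arm_command", "body": {"series": [0,0,0,1.2,0,0,0,0,2.4,0,0,0,0,3.6,0,0,0,0,5.0,0,0,0,0,5.0,0]}}

```text
clock: 5.4
eef_pos: [636.9, -67.8, 157.0]
tool_rot: [3.139, -0.005, -2.747]
force: [-1.0, 0.8, 0.1]
width: 0.1
gripper_force: 0.0
```

Call:
{"method": "arm_command", "body": {"series": [0,0.6,0,-0.1,0,0,1.2,0,-0.3,0,0,1.9,0,-0.4,0,0,2.5,0,-0.5,0,0,3.1,0,-0.6,0]}}

```text
clock: 5.82
eef_pos: [610.4, -80.7, 167.4]
tool_rot: [-3.14, 0.003, -2.748]
force: [2.1, 0.3, 1.0]
width: -0.1
gripper_force: 0.7
```

```bash
cat > snap.py <<'E'
from h import *
from cell import monitor, viewer
import cv2,sys
s=monitor.read_state();print(s['eef_pos'].round(1),s['force'].round(1))
for n in("scene","side"):
    im,d=viewer.get_image(n);m=viewer.camera_model(n);np.savez(f"pics/{n}.npz",im=im,d=d,**m)
im=np.load("pics/scene.npz")['im'][60:260,100:300,::-1];im2=np.load("pics/side.npz")['im'][100:300,240:440,::-1]
cv2.imwrite(sys.argv[1],cv2.resize(np.hstack([im,im2]),(800,400),interpolation=cv2.INTER_CUBIC))
E
python3 snap.py pics/a4.png
```

```text
[610.4 -80.7 167.4] [2.1 0.3 1. ]
```

View pics/a4.png

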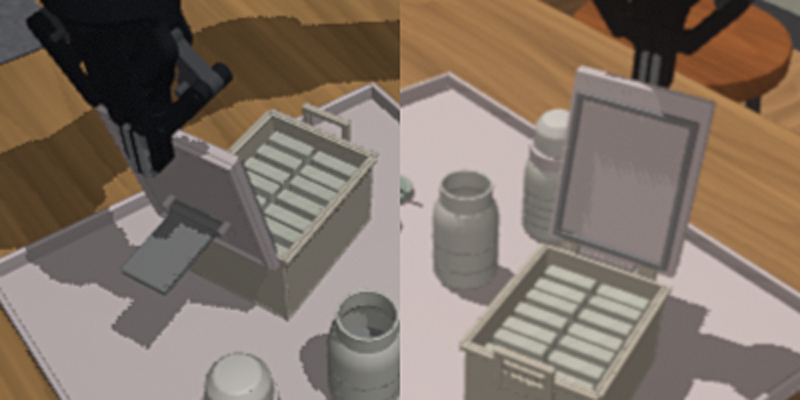

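Call:
{"method": "arm_command", "body": {"series": [0,0.7,0,-0.2,0,0,1.4,0,-0.3,0,0,2.1,0,-0.5,0,0,2.8,0,-0.6,0,0,3.5,0,-0.7,0]}}

```text
clock: 6.33
eef_pos: [576.7, -94.1, 173.1]
tool_rot: [3.141, -0.001, -2.748]
force: [0.4, 0.8, -0.4]
width: -0.1
gripper_force: 0.4
```

Call:
{"method": "arm_command", "body": {"series": [0,0.9,0,0,0,0,1.8,0,0.1,0,0,2.7,0,0.2,0,0,3.6,0,0.4,0,0,4.6,0,0.6,0]}}

```text
clock: 6.75
eef_pos: [534.4, -111.8, 166.9]
tool_rot: [-3.142, 0.0, -2.748]
force: [1.0, 0.1, -0.5]
width: 0.3
gripper_force: 0.5
```

Call:
{"method": "arm_command", "body": {"series": [0,0.7,0,0.3,0,0,1.4,0,0.6,0,0,2.1,0,0.9,0,0,2.8,0,1.3,0,0,3.4,0,1.7,0]}}

```text
clock: 7.17
eef_pos: [503.1, -124.8, 149.6]
tool_rot: [3.141, -0.0, -2.748]
force: [0.3, 0.8, 0.7]
width: -0.4
gripper_force: 0.3
```

```bash
python3 snap.py pics/a5.png
```

```text
[ 503.1 -124.8  149.6] [0.3 0.8 0.7]
```

View pics/a5.png

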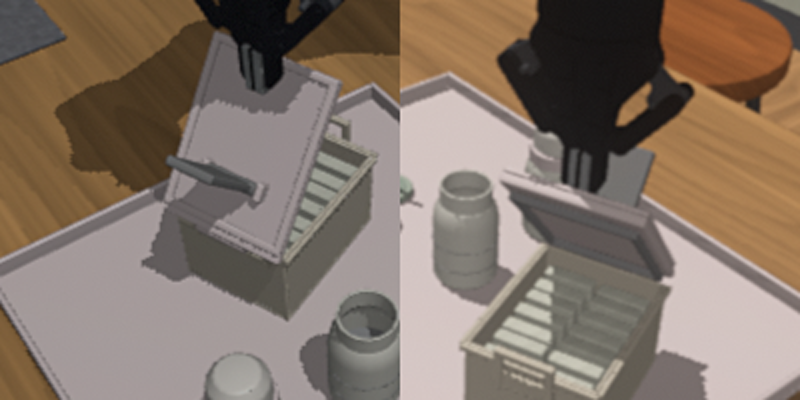

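Call:
{"method": "arm_command", "body": {"series": [0,0.6,0,0.4,0,0,1.2,0,0.9,0,0,1.7,0,1.4,0,0,2.2,0,1.9,0,0,2.6,0,2.4,0]}}

```text
clock: 7.68
eef_pos: [479.0, -134.8, 125.5]
tool_rot: [3.141, -0.001, -2.748]
force: [-0.1, 1.3, 0.6]
width: 0.1
gripper_force: 0.2
```

Call:
{"method": "arm_command", "body": {"series": [0,0.5,0,0.6,0,0,0.9,0,1.2,0,0,1.2,0,1.9,0,0,1.5,0,2.6,0,0,1.8,0,3.3,0]}}

```text
clock: 8.1
eef_pos: [462.9, -141.5, 92.3]
tool_rot: [3.141, -0.0, -2.747]
force: [0.0, -0.1, 0.3]
width: 0.0
gripper_force: 0.1
```

Call:
{"method": "arm_command", "body": {"series": [0,0.2,0,0.5,0,0,0.4,0,1.0,0,0,0.5,0,1.5,0,0,0.6,0,2.0,0,0,0.7,0,2.4,0]}}

```text
clock: 8.52
eef_pos: [456.7, -144.1, 68.6]
tool_rot: [3.142, -0.0, -2.747]
force: [-0.2, 0.4, -0.2]
width: 0.1
gripper_force: 0.1
```

Call:
{"method": "arm_command", "body": {"series": [0,0,0,0.2,0,0,0.1,0,0.4,0,0,0.1,0,0.6,0,0,0.1,0,0.8,0,0,0.1,0,1.0,0]}}

```text
clock: 8.93
eef_pos: [456.0, -144.5, 59.0]
tool_rot: [-3.141, 0.0, -2.747]
force: [-0.2, 0.2, -0.0]
width: 0.3
gripper_force: 0.1
```

Call:
{"method": "arm_command", "body": {"series": [0,0,0,0.1,0,0,0,0,0.2,0,0,0,0,0.3,0,0,0,0,0.4,0,0,0,0,0.4,0]}}

```text
clock: 9.35
eef_pos: [456.1, -144.6, 58.1]
tool_rot: [-3.141, 0.001, -2.748]
force: [-6.1, 2.5, 34.8]
width: -0.2
gripper_force: 17.5
```

Call:
{"method": "arm_command", "body": {"series": [0,0,0,-0.5,0,0,0,0,-3.0,0,0,0,0,-6.0,0,0,0,0,-9.0,0,0,0,0,-12.0,0]}}

```text
clock: 9.77
eef_pos: [455.5, -144.4, 176.4]
tool_rot: [3.141, -0.0, -2.747]
force: [0.5, 0.4, -0.7]
width: 0.2
gripper_force: 0.0
```

```bash
python3 snap.py pics/a6.png; python3 - <<'E'
from h import *
for n in("scene","side"):
    p=cloud(n)[0].reshape(-1,3)
    q=p-np.array([560,-101,84]);b=q[:,0]*.924+q[:,1]*.383;y=-q[:,0]*.383+q[:,1]*.924;h=q[:,2]
    m=(b<5)&(b>-145)&(abs(y)<50)
    for lo,hi in((-145,-125),(-120,-95),(-95,-70),(-40,-20),(-20,-5)):
        k=m&(b>lo)&(b<hi)&(h<25)&(h>-15)&(abs(y)>25);print(n,lo,hi,k.sum(),np.median(h[k]) if k.any() else 0)
    k=m&(h>30)&(h<85)&(abs(y)<22);print("lever",k.sum(),[ (int(a),np.median(b[k&(abs(h-a)<5)]).round(1),np.median(y[k&(abs(h-a)<5)]).round(1)) for a in(35,45,55,65,75) if (k&(abs(h-a)<5)).any()], h[k].max() if k.any() else 0)
E
```

```text
[ 455.5 -144.4  176.4] [ 0.5  0.4 -0.7]
scene -145 -125 195 9.699452971521822
scene -120 -95 210 7.838797182178688
scene -95 -70 206 7.836123513595211
scene -40 -20 340 7.835220184953847
scene -20 -5 279 9.074502483802874
lever 634 [(35, np.float64(-44.3), np.float64(1.5)), (45, np.float64(-45.8), np.float64(3.3)), (55, np.float64(-46.9), np.float64(1.0)), (65, np.float64(-48.3), np.float64(2.8)), (75, np.float64(-50.6), np.float64(0.7))] 75.96412406540378
side -145 -125 611 5.4918780790522845
side -120 -95 454 8.861803636141573
side -95 -70 419 8.922949005566394
side -40 -20 253 9.064077605023812
side -20 -5 176 10.56064287903287
lever 680 [(35, np.float64(-51.3), np.float64(-1.7)), (45, np.float64(-52.6), np.float64(-1.1)), (55, np.float64(-54.1), np.float64(-1.8)), (65, np.float64(-55.5), np.float64(-2.5)), (75, np.float64(-55.6), np.float64(-1.2))] 77.36842050082362
```

View pics/a6.png

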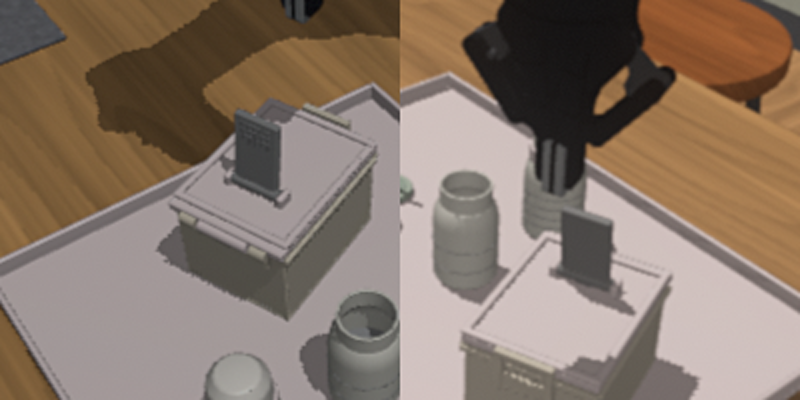

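Call:
{"method": "arm_command", "body": {"series": [0,-2.0,0,0,0,0,-4.5,0,0,0,0,-7.0,0,0,0,0,-9.0,0,0,0,0,-9.0,0,0,0]}}

```text
clock: 10.28
eef_pos: [543.0, -107.0, 174.4]
tool_rot: [3.142, 0.004, -2.743]
force: [1.3, 0.8, 1.0]
width: -0.2
gripper_force: 0.0
```

Call:
{"method": "arm_command", "body": {"series": [0,0,0,1.5,0,0,0,0,3.0,0,0,0,0,4.5,0,0,0,0,6.0,0,0,0,0,6.0,0]}}

```text
clock: 10.7
eef_pos: [535.8, -109.7, 112.0]
tool_rot: [3.138, -0.006, -2.748]
force: [-0.5, 0.3, -0.2]
width: -0.0
gripper_force: 0.0
```

Call:
{"method": "arm_command", "body": {"series": [0,0.3,0,0,0,0,0.6,0,0,0,0,0.9,0,0,0,0,1.2,0,0,0,0,1.5,0,-0.2,0]}}

```text
clock: 11.12
eef_pos: [524.9, -116.0, 117.6]
tool_rot: [-3.141, 0.001, -2.748]
force: [1.9, -0.1, -0.8]
width: 0.0
gripper_force: 0.7
```

Call:
{"method": "arm_command", "body": {"series": [0,0.3,0,0,0,0,0.6,0,0.1,0,0,0.8,0,0.1,0,0,1.0,0,0.2,0,0,1.3,0,0.3,0]}}

```text
clock: 11.53
eef_pos: [513.4, -120.7, 114.2]
tool_rot: [-3.141, 0.001, -2.747]
force: [0.8, 0.1, 2.5]
width: -0.2
gripper_force: 0.8
```

Call:
{"method": "arm_command", "body": {"series": [0,0.3,0,0.1,0,0,0.6,0,0.2,0,0,0.9,0,0.3,0,0,1.2,0,0.4,0,0,1.5,0,0.6,0]}}

```text
clock: 11.95
eef_pos: [499.0, -126.5, 108.0]
tool_rot: [3.141, 0.0, -2.747]
force: [1.5, 0.8, -0.6]
width: -0.0
gripper_force: 0.7
```

Call:
{"method": "arm_command", "body": {"series": [0,0.3,0,0.2,0,0,0.5,0,0.4,0,0,0.8,0,0.6,0,0,1.0,0,0.8,0,0,1.2,0,1.1,0]}}

```text
clock: 12.37
eef_pos: [487.7, -131.2, 97.0]
tool_rot: [3.141, -0.0, -2.748]
force: [0.4, -0.4, 1.9]
width: -0.3
gripper_force: 0.8
```

Call:
{"method": "arm_command", "body": {"series": [0,0.2,0,0.3,0,0,0.4,0,0.5,0,0,0.5,0,0.8,0,0,0.7,0,1.1,0,0,0.8,0,1.4,0]}}

```text
clock: 12.78
eef_pos: [480.5, -134.2, 82.8]
tool_rot: [3.141, -0.0, -2.748]
force: [-0.3, 0.0, 2.0]
width: -0.5
gripper_force: 0.8
```

Call:
{"method": "arm_command", "body": {"series": [0,0.1,0,0.3,0,0,0.2,0,0.6,0,0,0.3,0,0.8,0,0,0.3,0,1.1,0,0,0.3,0,1.3,0]}}

```text
clock: 13.2
eef_pos: [477.5, -135.4, 69.7]
tool_rot: [3.141, -0.001, -2.748]
force: [-0.8, -1.4, 1.8]
width: 0.3
gripper_force: 0.8
```

Call:
{"method": "arm_command", "body": {"series": [0,0,0,0.1,0,0,0,0,0.2,0,0,0,0,0.3,0,0,0,0,0.3,0,0,0,0,0.3,0]}}

```text
clock: 13.62
eef_pos: [477.4, -135.5, 67.4]
tool_rot: [3.141, -0.001, -2.748]
force: [-2.6, -0.3, 6.7]
width: -0.0
gripper_force: 3.2
```

Contact starting; press slightly more.

Call:
{"method": "arm_command", "body": {"series": [0,0,0,0.1,0,0,0,0,0.2,0,0,0,0,0.2,0,0,0,0,0.2,0,0,0,0,0.2,0]}}

```text
clock: 14.03
eef_pos: [477.4, -135.6, 66.7]
tool_rot: [-3.141, -0.0, -2.748]
force: [-4.8, 0.4, 19.7]
width: -0.1
gripper_force: 9.8
```

Call:
{"method": "arm_command", "body": {"series": [0,0,0,-0.5,0,0,0,0,-3.0,0,0,0,0,-6.0,0,0,0,0,-9.0,0,0,0,0,-12.0,0]}}

```text
clock: 14.45
eef_pos: [477.8, -135.0, 186.3]
tool_rot: [3.141, -0.0, -2.747]
force: [0.6, -1.5, 0.5]
width: 0.3
gripper_force: 0.0
```

```bash
python3 snap.py pics/a7.png; python3 - <<'E'
from h import *
for n in("scene","side"):
    p=cloud(n)[0].reshape(-1,3)
    q=p-np.array([560,-101,84]);b=q[:,0]*.924+q[:,1]*.383;y=-q[:,0]*.383+q[:,1]*.924;h=q[:,2]
    for lo,hi in((-104,-92),(-92,-80),(-80,-65),(-65,-50)):
        k=(abs(y)<14)&(b>lo)&(b<hi)&(h<40)&(h>-15);print(n,lo,hi,k.sum(),np.median(h[k]).round(1))
    k=(abs(y)<48)&(abs(y)>30)&(b>-125)&(b<-10)&(h<40)&(h>-15);print(np.polyfit(b[k],h[k],1))
E
```

```text
[ 477.8 -135.   186.3] [ 0.6 -1.5  0.5]
scene -104 -92 89 17.0
scene -92 -80 100 16.6
scene -80 -65 120 16.5
scene -65 -50 129 16.6
[3.51113974e-03 8.27028893e+00]
side -104 -92 126 17.8
side -92 -80 107 17.6
side -80 -65 140 17.6
side -65 -50 127 17.7
[7.87228911e-03 9.69873664e+00]
```

View pics/a7.png

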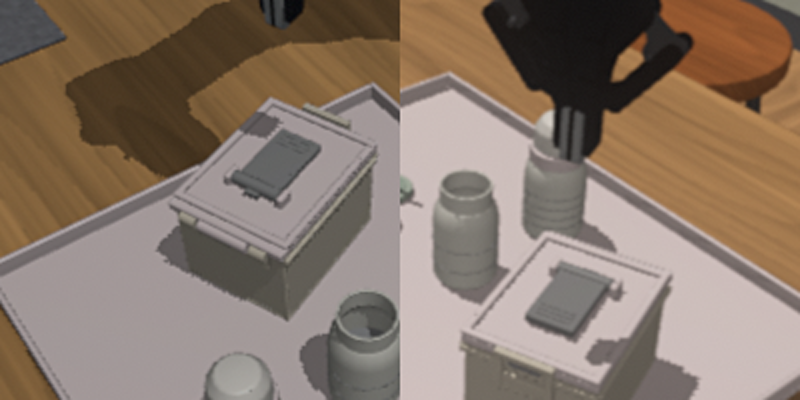

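The lever lies flat and level on the shut lid, the box and its neighbours are where they were, and the robot is clear of everything, so I am handing in.

```bash
python3 -c "
from cell import workorder
print(workorder.finish_job())"
```

```text
the job is handed in; nothing more can be done
None
```

The job is handed in, with no verdict returned: the last images show the lid shut, the lever flat on it, the box and bottles unmoved (cup and rack not re-checked), and the robot clear, after about 14.5 s of the 54 s.

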